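# Load a module into the bench UV curing box, shut the lid and press START

### The job

Lay the power-supply module flat and right way up inside the UV curing box, wholly below the rim and without dropping it, and shut the lid fully down. Then start the cure: press the long START key on the sloping panel firmly until it resists, hold it about half a second without leaning on it hard, and let go, pressing no other key. Leave the meter, the solder reel and the parts bin where they are.

Things in the scene. Friction and masses are not known exactly. Their poses are not given: they have to be found in the camera images.
- module_center (a point): centre (half-way up) of the loose power-supply module: an open aluminium channel 112 mm long (its x), 50 mm wide (its y, grasp across this), 30 mm high (its z, up), solid enough to grip by its two long walls, about 0.3 kg; it lies flat on the bench to the left of the box
- module: the same module; origin at the centre of its underside
- uv_box: bench-top UV curing box of grey sheet metal, fixed to the bench, 250 mm wide (its y) and 255 mm deep (its x). Origin on the bench under the centre of the chamber; its x points to the hinge side at the back, z up; its -x side, with the sloping key panel, looks towards the robot and its left. The panel slopes at 35 degrees from x = -170 mm, z = 26 mm up to x = -85 mm, z = 85 mm
- chamber_floor (a point): centre of the floor of the box's open chamber, axes as the box, 45 mm above the bench. The chamber is 144 mm (x) by 218 mm (y) inside and 50 mm deep, its rim at z = 95 mm; walls 13 mm (front, back) and 16 mm (sides) thick
- lid (a joint): angle of the lid in rad: 0 = shut on the rim, grows as it opens upward and backward, stop at 1.8; starts open, about upright (1.45 to 1.65). A stiff friction hinge (0.85 N m) keeps it wherever it is left, so it must be brought right down; up to about 10 N at the grip ledge moves it
- lid_shell: the lid with its lamp housing, 250 mm wide, 200 mm from hinge to front edge (30 mm past the chamber), 50 mm thick, 0.7 kg. Origin on the hinge line at the underside; its axes equal the box's when shut and turn with it: -x runs from the hinge to the front edge, z out of the outer (top) face
- lid_hinge (a point): middle of the hinge line: at x = 85 mm, y = 0, z = 95 mm in the box's frame; the lid turns about the y axis
- lid_ledge (a point): middle of the outer (top when shut) face of the lid's dark grip ledge, 212 mm from the hinge line, axes as the lid. The ledge stands 24 mm out of the front edge, 190 mm wide, 10 mm thick; behind it the lamp housing's front wall is 34 mm higher. With the lid open it points up, this face looking backward: draw it over and push it down here
- start_key: the START key: the only long key, at the left-hand end (as one faces it) of the panel, 60 mm (its y) by 34 mm (its x, up the slope), 2.5 mm proud, arrowhead mark. Its z axis is the panel's outward normal, 35 degrees from vertical to the box's front. With the lid shut, the lid's front and ledge hang over it, 48 mm higher, so come in tilted, along this normal
- start_key_top (a point): centre of the pressing face of the START key, axes as the key; in the box's frame at x = -135 mm, y = 72 mm, z = 53 mm
- start_key_sw (a joint): inward travel of the START key, 0 to 0.0015 m: too small to see in a noisy reading, so go by force. Stiff spring: contact is made at about 6 N and the key bottoms at 8.5 N; press square on until a steady 8 to 20 N is felt and hold for half a second; above 40 N the membrane is damaged
- stop_key: small square STOP key, 18 mm, 68 mm to the right of START's centre; not to be pressed
- up_key: small round timer key, 16 mm, below the display; not to be pressed
- down_key: small round timer key, 16 mm, below the display; not to be pressed
- meter: bystander: orange hand-held meter lying on the bench, 180 x 86 x 46 mm, origin under its centre
- solder_reel: bystander: black reel of solder standing on the bench, 62 mm across, 56 mm high, origin under its centre
- parts_bin: bystander: open blue parts bin, 115 x 100 x 55 mm, origin under its centre
Mind the look-alikes: they are no part of the job. Of the things that look like the module, the larger one is meant.

How it is judged:
By the outcome, as a careful person would: the job done as asked, in the order asked, and still so for the second after the job is handed in, with the robot touching nothing.
It also fails if it takes over 67 s, if anything falls off the work surface, if the arm or the gripper's body presses on something with over 40 N, if the wrist force passes 120 N, or if a joint passes its speed limit or range.

### The arm

A 6-joint arm with a two-finger parallel gripper is mounted at the origin on the work surface. World frame = base frame: x ahead of the robot, y to its left, z up, the work surface at z = 0. Lengths are in mm, angles in rad, forces in N, time in s.
With the tool pointing down it reaches from about 225 to 875 mm from the base axis. Payload 3.4 kg.
Tool frame: the origin (TCP) lies between the finger pads; the fingertips stand 22 mm ahead of it and the grasp point (between the pads) lies 3 mm ahead of it (robot.finger_overhang is the distance from the TCP to the fingertips, in mm); x points along the fingers, z is the direction in which the jaws open and shut, and the axes are right-handed (so a half turn about x gives the same grasp; the last joint's range is limited). The gripper opens to 85 mm and grips with 20 to 120 N. Pads are 22 mm wide; open, the fingers measure 114 mm over their backs; the gripper's body (76 mm by 85 mm) begins 54 mm behind the grasp point. The pads swing forward as they close: fully open they stand 13 mm farther back than shut.
Start: joints at [-1.435, 0.276, 1.505, -0, 1.361, -0.121], TCP at [146.039, -556.177, 253.328] pointing down, gripper open.
Joint ranges: [-2.89, 2.89], [-0.75, 2.08], [0.22, 2.7], [-1.18, 4.32], [0.11, 2.71], [-2.7, 2.7]. Speed limits (rad/s): [2.57, 2.57, 3.14, 3.14, 3.14, 3.14].

### API

Orientations are given as a 3x3 rotation matrix whose columns are the frame's x, y, z axes.
In Python, from plant import observe, camera, robot gives the robot as it stands.
- The arm moves only by the tool apply_moves, never from a script. Its argument "increments" is a list of rows, each a list of 7 numbers: the shift along the tool's x, y, z in cm, then the turn, a rotation vector about the tool's x, y, z in rad, then the finger opening in cm, from 0 to 8.54. A call has exactly 8 rows; each row is the pose to reach, as a shift and turn from the pose commanded when the call began, along the tool's axes at that moment; what a row does not reach only later rows make up. A row lasts 1/8 s, in which the tool goes at most 62.5 mm and 10.7 degrees, less where a joint would pass 70% of its speed; a pose out of reach is approached as far as the arm can. A call with a gripper value outside its range is refused whole. The fingers move at their own pace and stop on an object; "force" is the grip in N (left out, the last holds). Time passes only in rows, so rows that repeat a pose let the fingers close, or fill a call up. It gives the time, the measured TCP pose, the force and the opening at its end, in the units of the state.
- observe(): the state, without advancing time (a new reading comes with each control period).
- camera(name): name is "side" or "top"; returns a dict with "frame" (384x512x3 uint8, red, green, blue), "fx", "fy", "cx", "cy" (pixels), "extrinsics" (4x4, takes a point from camera to world coordinates). Camera axes: x right, y down, z forward; pixel columns grow to the right and rows downward; lengths in mm; the calibration is good to about 2 mm. A picture is of the moment at which its call begins. There is no depth.
- robot.close_job(): hands the job in, once; it reports no verdict.
The state is a dict: "time": time; "qpos": joint angles; "qd": joint speeds; "tau": joint torques, N m; "eef_pos": TCP position; "tcp_rot": TCP orientation; "force": force on the tool from outside, world axes, zero at the start; "torque": the same for the moment, N m; "grip_width": finger opening in mm.
Only numpy, scipy, OpenCV 4.12 (cv2) and the standard library are available. Lean on these libraries where they do the work, as an engineer would, in place of code of your own. Each camera call takes 0.05 s, during which the arm holds its last target.

## Working session

There is one attempt and no reset: what is moved stays moved. The work goes in short steps, Python scripts to look and compute and a tool call to move; the robot and the scene stay as the last step left them, time stands still between calls to the robot, and variables do not carry over. Pictures are saved under pics/ and viewed, and the job is handed in when it is done.

Besides the shell and the picture viewer there is one more tool, called after ">>>" as name(argument=value, ...) on one line, values as JSON. apply_moves: Moves the arm, as the interface text tells. Its arguments: {"type":"object","properties":{"increments":{"type":"array","items":{"type":"array","items":{"type":"number"}}},"force":{"type":"number"}},"required":["increments"]}

```bash
ls; mkdir -p pics
python3 - <<'E'
from plant import observe,camera,robot
import cv2,numpy as np
s=observe();print(s['time'],s['eef_pos'],s['tcp_rot'],s['force'],s['grip_width'])
for n in('side','top'):
    c=camera(n);cv2.imwrite(f'pics/{n}0.png',c['frame'][:,:,::-1]);print(n,c['fx'],c['fy'],c['cx'],c['cy'],np.round(c['extrinsics'],4).tolist())
E
```

```text
pics
0.0 [ 145.95923113 -555.64486735  252.4321447 ] [[-2.62815109e-04  9.67205203e-01  2.53996116e-01]
 [ 1.83950731e-03  2.53996162e-01 -9.67203477e-01]
 [-9.99998274e-01  2.13032025e-04 -1.84593507e-03]] [ 0.04077112 -0.12607739  1.31386407] 85.44298132978552
side 428.85516972500443 428.85516972500443 256.9359882792336 189.99692990431845 [[-0.7454, 0.392, -0.5393, 1259.941], [0.6664, 0.4174, -0.6178, 803.7999], [-0.0171, -0.8198, -0.5723, 831.1704], [0.0, 0.0, 0.0, 1.0]]
top 462.9811664563886 462.9811664563886 260.57364615449495 195.4911047112669 [[0.0023, -0.9842, 0.1772, 330.2448], [-0.9999, 0.0006, 0.016, -4.0947], [-0.0159, -0.1772, -0.984, 1319.3392], [0.0, 0.0, 0.0, 1.0]]
```

View pics/side0.png

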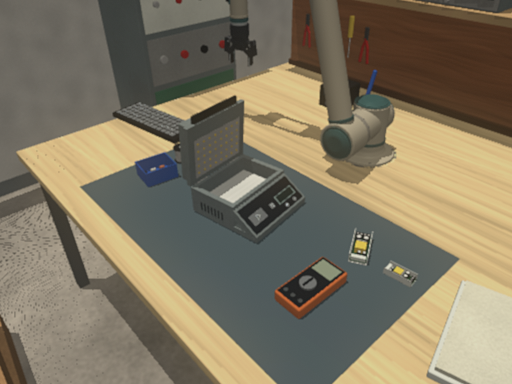

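View pics/top0.png

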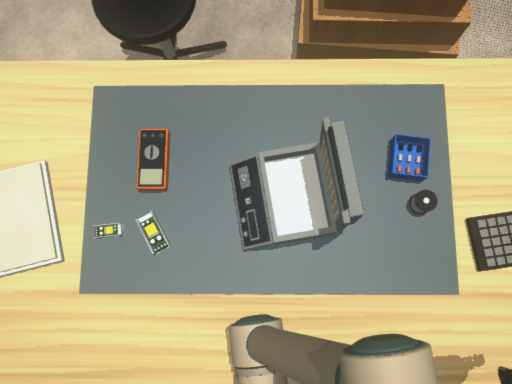

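The top view shows the module at about (153,232), with the small look-alike at (108,230). The box is at about (295,195), its panel facing left. I'll enlarge both areas to measure.

```bash
cat > h.py <<'E'
import numpy as np,cv2
from plant import observe,camera,robot
def ray(c,u,v):
    d=np.array([(u-c['cx'])/c['fx'],(v-c['cy'])/c['fy'],1.]);T=np.array(c['extrinsics']);return T[:3,3],T[:3,:3]@d
def onz(c,u,v,z):
    o,d=ray(c,u,v);return o+d*(z-o[2])/d[2]
def proj(c,p):
    T=np.array(c['extrinsics']);q=T[:3,:3].T@(np.asarray(p,float)-T[:3,3]);return np.array([c['cx']+c['fx']*q[0]/q[2],c['cy']+c['fy']*q[1]/q[2]])
def tri(c1,p1,c2,p2):
    o1,d1=ray(c1,*p1);o2,d2=ray(c2,*p2)
    A=np.stack([d1,-d2],1);t=np.linalg.lstsq(A,o2-o1,rcond=None)[0]
    a=o1+d1*t[0];b=o2+d2*t[1];return (a+b)/2,np.linalg.norm(a-b)
def crop(c,x0,y0,x1,y1,k,fn):
    im=cv2.resize(c['frame'][y0:y1,x0:x1,::-1],None,fx=k,fy=k,interpolation=cv2.INTER_CUBIC)
    cv2.imwrite(fn,im)
E
python3 - <<'E'
from h import *
t=camera('top');s=camera('side')
crop(t,85,200,185,265,8,'pics/t1.png');crop(t,220,110,370,255,4,'pics/t2.png');crop(s,175,90,315,240,4,'pics/s2.png');crop(s,335,215,430,295,6,'pics/s1.png')
E
```

```text
(no output)
```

View pics/t1.png

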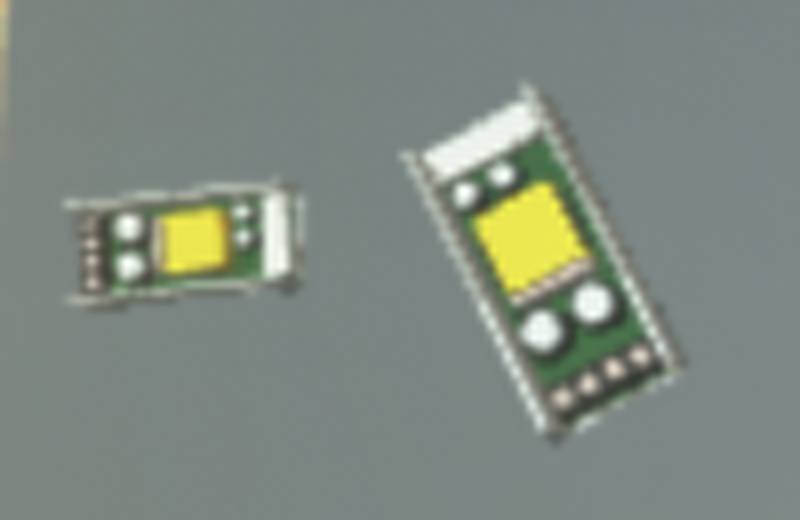

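View pics/t2.png

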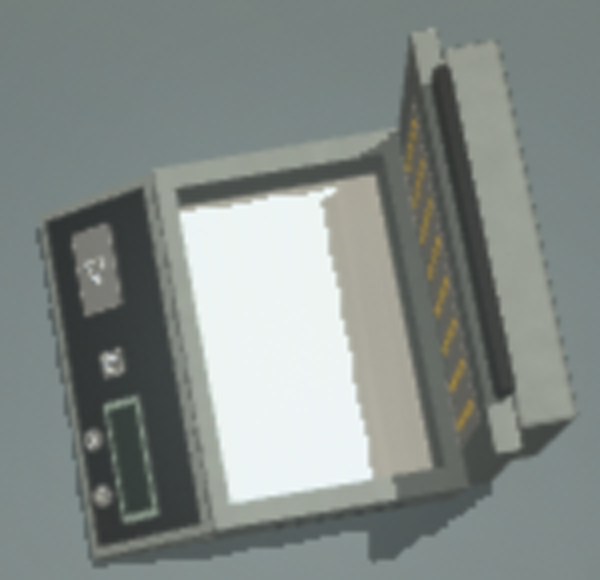

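View pics/s2.png

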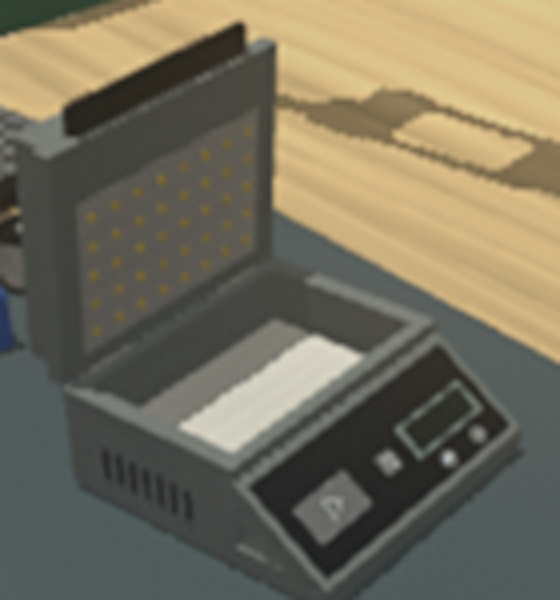

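View pics/s1.png

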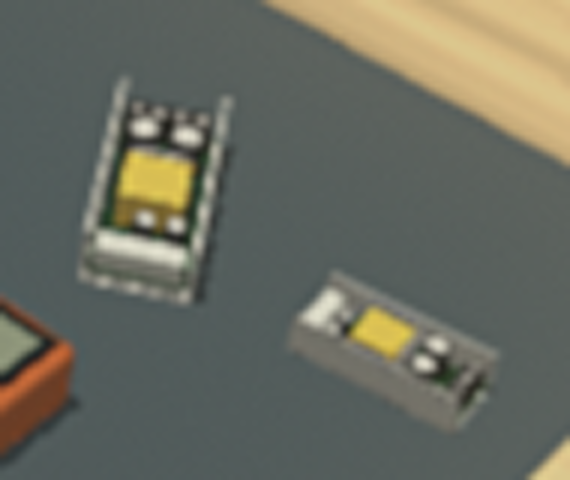

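Run:
```python
from h import *
t=camera('top');s=camera('side')
def px(x,y,x0,y0,k): return (x0+(x+.5)/k-.5, y0+(y+.5)/k-.5)
T1=lambda x,y:px(x,y,85,200,8);T2=lambda x,y:px(x,y,220,110,4);S2=lambda x,y:px(x,y,175,90,4);S1=lambda x,y:px(x,y,335,215,6)
print('module top corners z30')
m=[onz(t,*T1(*p),30)[:2] for p in [(408,153),(527,88),(682,367),(552,432)]]
for a in m: print(a.round(1))
m=np.array(m);print('c',m.mean(0),[np.linalg.norm(m[i]-m[(i+1)%4]).round(1) for i in range(4)])
for i,j in((0,3),(1,2)): d=m[i]-m[j];print('dir',np.degrees(np.arctan2(d[1],d[0])))
# side
m2=np.array([onz(s,*S1(*p),30)[:2] for p in [(83,272),(190,295),(228,98),(125,80)]]);print(m2.round(1),m2.mean(0))
for i,j in((0,3),(1,2)): d=m2[i]-m2[j];print('dir',np.degrees(np.arctan2(d[1],d[0])))
print('box')
pts={'key':((95,268),(333,508)),'stop':((112,361),(389,461)),'panelBL':((42,222),(325,587)),'panelBR':((95,560),(518,448)),'ledgeA':((440,70),(66,105)),'ledgeB':((507,392),(243,25))}
for k,(a,b) in pts.items():
    p,e=tri(t,T2(*a),s,S2(*b));print(k,p.round(1),round(e,1))
print('key z53',onz(t,*T2(95,268),53),onz(s,*S2(333,508),53))
for n,p in dict(fl=(155,170),fr=(212,530)).items(): print(n,onz(t,*T2(*p),95).round(1))
for n,p in dict(fl=(177,192),bl=(382,160),fr=(222,515)).items(): print('in',n,onz(t,*T2(*p),95).round(1))
for n,p in dict(fl=(238,462),fr=(437,325),bl=(68,385)).items(): print('side out',n,onz(s,*S2(*p),95).round(1))
```

```text
module top corners z30
[496.2 368.9]
[519.3 327.9]
[421.2 269.4]
[398.7 313.8]
c [458.85976384 320.0120363 ] [np.float64(47.1), np.float64(114.2), np.float64(49.8), np.float64(112.0)]
dir 29.475874131451885
dir 30.824428557048396
[[543.8 343.7]
 [521.1 384. ]
 [400.5 316.9]
 [425.4 275.5]] [472.70308649 329.998304  ]
dir 29.956028425867817
dir 29.081532989689943
box
key [612.8  64.7  50.6] 0.7
stop [545.9  52.6  52.5] 0.4
panelBL [653.9 103.6  23.5] 3.8
panelBR [412.1  64.9   3.7] 1.9
ledgeA [ 668.5 -144.2  317.8] 3.6
ledgeB [ 484.3 -175.8  314.6] 0.7
key z53 [611.98729189  64.85030784  53.        ] [615.04017161  66.72009472  53.        ]
fl [671.1  22.1  95. ]
fr [425.7 -16.2  95. ]
in fl [655.6   7.1  95. ]
in bl [ 677.9 -132.9   95. ]
in fr [435.5 -22.9  95. ]
side out fl [664.3  20.9  95. ]
side out fr [432.3 -11.4  95. ]
side out bl [ 697.2 -143.8   95. ]
```

```bash
cat >> h.py <<'E'
from scipy.spatial.transform import Rotation as Ro
def down(yaw):  # tool x down, tool z at yaw (deg)
    a=np.radians(yaw);x=np.array([0,0,-1.]);z=np.array([np.cos(a),np.sin(a),0]);return np.stack([x,np.cross(z,x),z],1)
def go(p,Rg):
    s=observe();R=np.array(s['tcp_rot']);d=R.T@(np.array(p)-s['eef_pos'])/10
    r=Ro.from_matrix(R.T@Rg).as_rotvec()
    print('t',s['time'],'pos',s['eef_pos'].round(1),'F',np.round(s['force'],1),'w',round(s['grip_width'],1));print('shift cm',d.round(2),'rot',r.round(3), 'len',np.linalg.norm(d).round(2))
E
python3 - <<'E'
from h import *
print([a for a in dir(robot) if a[0]!='_'],robot.finger_overhang)
s=camera('side')
S1=lambda x,y:(335+(x+.5)/6-.5,215+(y+.5)/6-.5)
for p in [(83,272),(190,297)]: print(onz(s,*S1(*p),0).round(1))
t=camera('top')
for y in (30,210):
  pass
for n,q in dict(a=(56,25,30),b=(56,-25,30),c=(-56,-25,30),d=(-56,25,30),a0=(56,25,0),b0=(56,-25,0)).items():
  w=np.array([459.5,320.5,0])+Ro.from_euler('z',30,degrees=True).apply(q)
  print(n,(proj(s,w)-[335,215])*6,(proj(t,w)-[85,200])*8)
go([303,-117,220],down(-68)); go([460,321,150],down(-60))
E
```

```text
['PlanningError', 'close_job', 'finger_overhang'] 22.0
[517.  326.5   0. ]
[494.5 369.   -0. ]
a [197.00027145 248.0954601 ] [400.99693301 151.51665963]
b [ 83.25153914 225.02521586] [526.64288446  81.22425209]
c [117.20287078  71.19784474] [674.50894447 356.92085818]
d [223.2537912   90.96691222] [547.52566407 429.00250625]
a0 [188.25454941 296.93471626] [424.53706417 162.12791055]
b0 [ 76.27568494 273.64901959] [547.34359557  93.35758936]
t 0.4 pos [ 146.  -556.1  253.2] F [-0.3 -0.2  0.9] w 85.6
shift cm [  3.33  26.33 -38.48] rot [-0.127 -0.    -0.   ] len 46.75
t 0.4 pos [ 146.  -556.1  253.2] F [-0.3 -0.2  0.9] w 85.6
shift cm [ 10.34  52.64 -76.86] rot [-0.267 -0.    -0.   ] len 93.73
```

Both views agree on the module: centre about (459, 320), yaw 30°, measured size 113 × 49 mm. The box origin is about (562, -80.5) with yaw -80.9°. I'm moving to above the module.

>>> apply_moves(increments=[[0.4, 3.3, -4.8, -0.016, 0, 0, 8], [0.8, 6.6, -9.6, -0.032, 0, 0, 8], [1.2, 9.9, -14.4, -0.048, 0, 0, 8], [1.6, 13.2, -19.2, -0.064, 0, 0, 8], [2, 16.5, -24, -0.08, 0, 0, 8], [2.4, 19.8, -28.8, -0.096, 0, 0, 8], [2.8, 23.1, -33.6, -0.112, 0, 0, 8], [3.2, 26.4, -38.4, -0.127, 0, 0, 8]])

```text
time: 1.4
eef_pos: [304.3, -116.1, 221.6]
tcp_rot: [[0.002, 0.927, 0.374], [-0.001, 0.374, -0.927], [-1.0, 0.001, 0.002]]
force: [0.4, -0.3, -0.4]
grip_width: 79.9
```

```bash
python3 -c "
from h import *
go([459.5,320,150],down(-60))"
```

```text
t 1.4 pos [ 304.3 -116.1  221.6] F [ 0.4 -0.3 -0.4] w 79.9
shift cm [  7.14  30.69 -34.66] rot [-0.14   0.002 -0.001] len 46.84
```

>>> apply_moves(increments=[[0.9, 3.8, -4.3, -0.018, 0, 0, 8], [1.8, 7.7, -8.7, -0.035, 0, 0, 8], [2.7, 11.5, -13, -0.053, 0, 0, 8], [3.6, 15.3, -17.3, -0.07, 0, 0, 8], [4.5, 19.2, -21.7, -0.088, 0, 0, 8], [5.3, 23, -26, -0.105, 0, 0, 8], [6.2, 26.9, -30.3, -0.122, 0, 0, 8], [7.1, 30.7, -34.7, -0.14, 0.002, -0.001, 8]])

```text
time: 2.4
eef_pos: [459.2, 321.1, 150.1]
tcp_rot: [[-0.001, 0.865, 0.501], [0.001, 0.501, -0.865], [-1.0, -0.0, -0.002]]
force: [-0.1, -0.5, 1.6]
grip_width: 80.1
```

Run:
```python
from h import *
t=camera('top');s=camera('side');crop(t,100,180,210,270,7,'pics/t3.png');crop(s,310,150,420,280,4,'pics/s3.png')
go([459.5,320,26],down(-60))
```

```text
t 2.5 pos [460.6 324.1 149.1] F [-0.3 -0.8 -0. ] w 79.7
shift cm [12.31 -0.32  0.35] rot [ 0.004 -0.004 -0.002] len 12.32
```

View pics/t3.png

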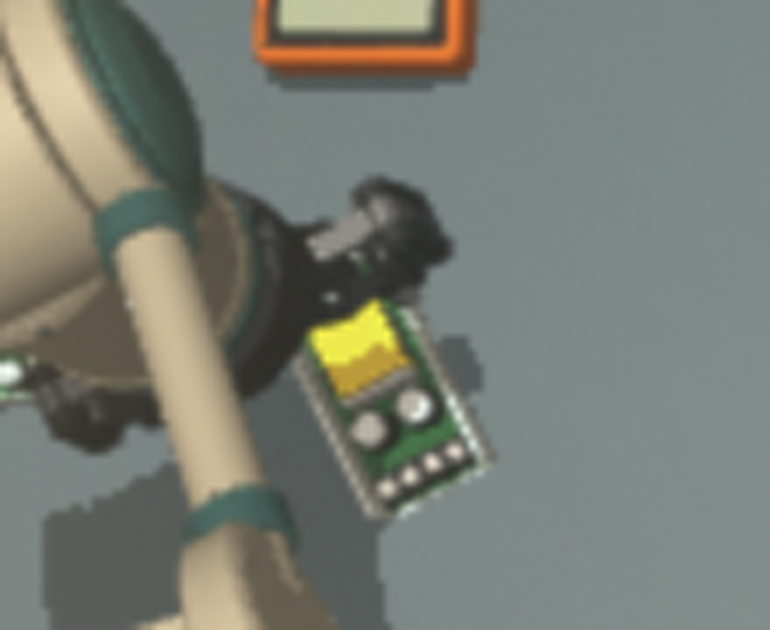

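View pics/s3.png

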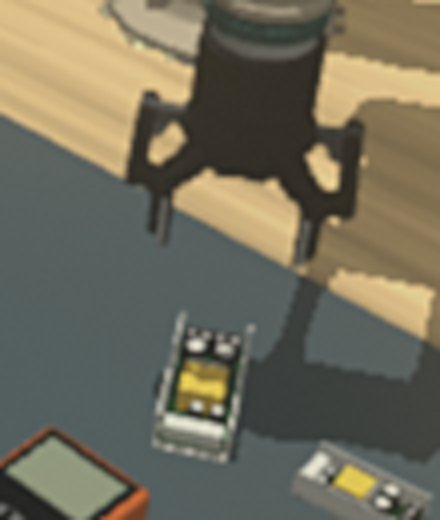

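The open fingers straddle the module: in the side crop the tips are at (163,240) and (303,260), with the module between them and below. I'm descending.

>>> apply_moves(increments=[[2, 0, 0.0, 0, 0, 0, 8], [4, 0, 0, 0, 0, 0, 8], [6, 0, 0, 0, 0, 0, 8], [7.5, 0, 0, 0, 0, 0, 8], [8.5, 0, 0, 0, 0, 0, 8], [9, 0, 0, 0, 0, 0, 8], [9, 0, 0, 0, 0, 0, 8], [9, 0, 0, 0, 0, 0, 8]])

```text
time: 3.5
eef_pos: [458.8, 319.3, 60.8]
tcp_rot: [[-0.001, 0.866, 0.5], [0.002, 0.5, -0.866], [-1.0, 0.0, -0.002]]
force: [0.4, -0.2, -0.2]
grip_width: 80.3
```

Run:
```python
from h import *
go([459.5,320,26],down(-60))
t=camera('top');s=camera('side');crop(s,310,150,420,280,4,'pics/s4.png')
go([459.5,320,26],down(-60))
```

```text
t 3.5 pos [458.8 319.3  60.8] F [ 0.4 -0.2 -0.2] w 80.3
shift cm [ 3.48  0.09 -0.02] rot [ 0.    -0.002 -0.   ] len 3.48
t 3.6 pos [458.8 319.3  60.8] F [-0.6  0.2 -0.5] w 80.2
shift cm [ 3.48  0.1  -0.02] rot [ 0.    -0.002 -0.   ] len 3.48
```

View pics/s4.png

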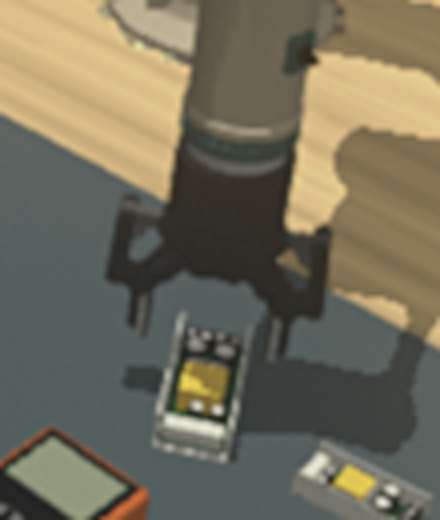

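>>> apply_moves(increments=[[1.2, 0.1, 0, 0, 0, 0, 8], [2.4, 0.1, 0, 0, 0, 0, 8], [3.4, 0.1, 0, 0, 0, 0, 8], [3.4, 0.1, 0, 0, 0, 0, 8], [3.4, 0.1, 0, 0, 0, 0, 6.5], [3.4, 0.1, 0, 0, 0, 0, 5.5], [3.4, 0.1, 0, 0, 0, 0, 4.5], [3.4, 0.1, 0, 0, 0, 0, 4]], force=50)

```text
time: 4.6
eef_pos: [459.6, 320.1, 27.0]
tcp_rot: [[-0.001, 0.866, 0.5], [0.002, 0.5, -0.866], [-1.0, 0.001, -0.002]]
force: [-1.2, 0.0, 4.9]
grip_width: 49.1
```

>>> apply_moves(increments=[[0, 0, 0, 0, 0, 0, 4], [0, 0, 0, 0, 0, 0, 4], [0, 0, 0, 0, 0, 0, 4], [-0.5, 0, 0, 0, 0, 0, 4], [-1.5, 0, 0, 0, 0, 0, 4], [-2.5, 0, 0, 0, 0, 0, 4], [-3.5, 0, 0, 0, 0, 0, 4], [-4, 0, 0, 0, 0, 0, 4]])

```text
time: 5.6
eef_pos: [459.7, 319.8, 67.3]
tcp_rot: [[-0.0, 0.866, 0.5], [0.002, 0.5, -0.866], [-1.0, 0.001, -0.002]]
force: [1.3, 0.2, -2.3]
grip_width: 49.0
```

Run:
```python
from h import *
t=camera('top');s=camera('side');crop(s,310,150,420,280,4,'pics/s5.png')
go([500,150,220],down(-70));go([562,-80.5,220],down(-80.9))
```

```text
t 5.7 pos [459.7 319.8  67.1] F [-1.1  0.2 -2. ] w 48.8
shift cm [-15.33  -5.    16.69] rot [ 0.175 -0.002 -0.   ] len 23.2
t 5.7 pos [459.7 319.8  67.1] F [-1.1  0.2 -2. ] w 48.8
shift cm [-15.38 -11.16  39.75] rot [ 0.365 -0.002 -0.   ] len 44.06
```

View pics/s5.png

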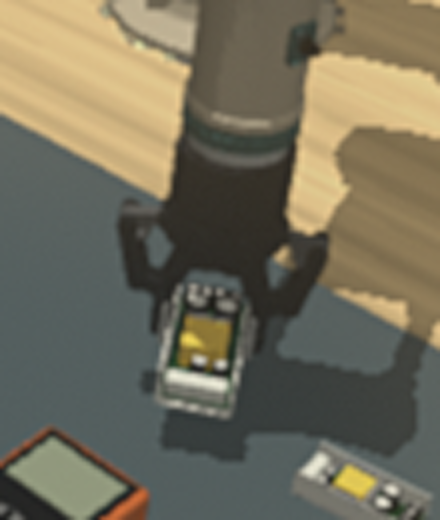

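The module is held at 49 mm and lifted level, clear of the bench. I'm carrying it over towards the chamber.

>>> apply_moves(increments=[[-2.5, 0, 0, 0, 0, 0, 4], [-5.5, -0.4, 1.3, 0.01, 0, 0, 4], [-8.5, -1.2, 4, 0.04, 0, 0, 4], [-11, -2.2, 7.5, 0.07, 0, 0, 4], [-12.3, -3.4, 11.2, 0.11, 0, 0, 4], [-12.3, -4.4, 14.7, 0.15, -0.001, 0, 4], [-12.3, -5.5, 18.2, 0.18, -0.002, 0, 4], [-12.3, -6.3, 21, 0.2, -0.002, 0, 4]])

```text
time: 6.7
eef_pos: [509.8, 104.6, 188.6]
tcp_rot: [[-0.002, 0.948, 0.317], [-0.001, 0.317, -0.948], [-1.0, -0.002, 0.0]]
force: [-0.3, 0.9, -2.8]
grip_width: 49.0
```

Run:
```python
from h import *
go([560.4,-70.6,190],down(-80.9))
```

```text
t 6.7 pos [509.8 104.6 188.6] F [-0.3  0.9 -2.8] w 49.0
shift cm [-0.14 -0.75 18.22] rot [0.164 0.    0.002] len 18.24
```

>>> apply_moves(increments=[[-0.1, -0.1, 2.8, 0.025, 0, 0, 4], [-0.1, -0.2, 5.8, 0.05, 0, 0, 4], [-0.1, -0.4, 8.8, 0.08, 0, 0, 4], [-0.1, -0.5, 11.8, 0.105, 0, 0, 4], [-0.1, -0.6, 14.5, 0.13, 0, 0, 4], [-0.1, -0.7, 16.7, 0.15, 0, 0, 4], [-0.1, -0.7, 18.2, 0.164, 0, 0.002, 4], [-0.1, -0.7, 18.2, 0.164, 0, 0.002, 4]])

```text
time: 7.7
eef_pos: [561.5, -69.3, 189.7]
tcp_rot: [[0.001, 0.987, 0.158], [0.0, 0.158, -0.987], [-1.0, 0.001, -0.0]]
force: [-0.7, 0.5, -2.0]
grip_width: 49.1
```

Run:
```python
from h import *
t=camera('top');s=camera('side');crop(s,160,60,330,240,3,'pics/s6.png');crop(t,215,100,375,260,4,'pics/t6.png')
go([560.4,-70.6,100],down(-80.9))
```

```text
t 7.8 pos [560.9 -68.1 189.8] F [-0.7  0.1 -2.4] w 49.0
shift cm [ 8.98 -0.09  0.25] rot [ 0.001 -0.001 -0.   ] len 8.98
```

View pics/s6.png

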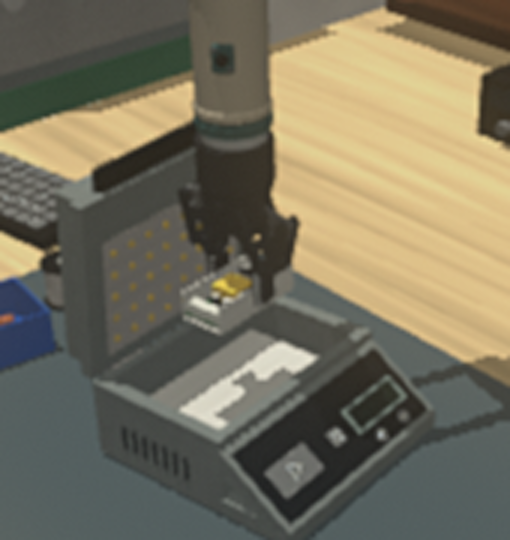

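View pics/t6.png

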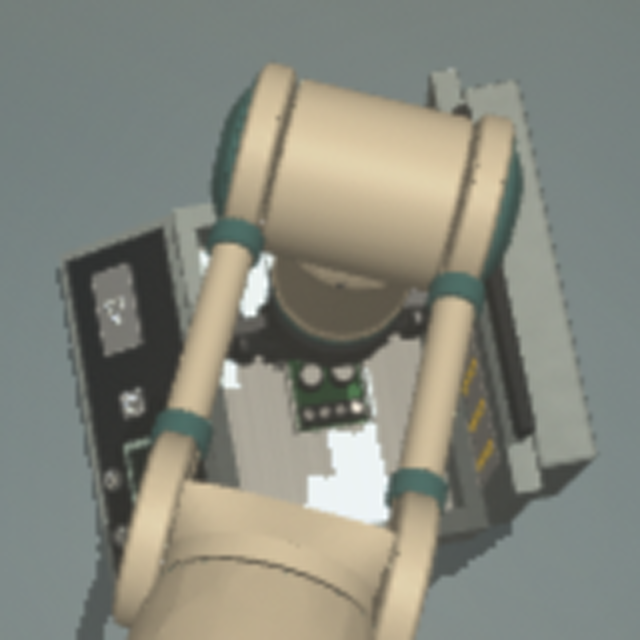

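Run:
```python
from h import *
t=camera('top')
for z in (300,350,400,450,500,550,600):
  print(z,[onz(t,215+a/4,100+b/4,z)[:2].round(0).tolist() for a,b in((215,160),(520,190),(370,180))])
```

```text
300 [[643.0, -6.0], [625.0, -179.0], [631.0, -94.0]]
350 [[627.0, -6.0], [610.0, -171.0], [616.0, -90.0]]
400 [[612.0, -6.0], [596.0, -162.0], [601.0, -85.0]]
450 [[597.0, -6.0], [581.0, -153.0], [586.0, -81.0]]
500 [[581.0, -6.0], [567.0, -145.0], [572.0, -76.0]]
550 [[566.0, -5.0], [552.0, -136.0], [557.0, -72.0]]
600 [[551.0, -5.0], [538.0, -128.0], [542.0, -68.0]]
```

>>> apply_moves(increments=[[1, 0, -0.1, 0, 0, 0, 4], [2.2, -0.1, -0.2, 0, 0, 0, 4], [3.5, -0.1, -0.2, 0, 0, 0, 4], [4.7, -0.1, -0.2, 0, 0, 0, 4], [5.8, -0.1, -0.2, 0, 0, 0, 4], [6.6, -0.1, -0.2, 0, 0, 0, 4], [7, -0.1, -0.2, 0, 0, 0, 4], [7, -0.1, -0.2, 0, 0, 0, 4]])

```text
time: 8.85
eef_pos: [560.0, -66.9, 119.8]
tcp_rot: [[0.001, 0.987, 0.159], [-0.0, 0.159, -0.987], [-1.0, 0.001, 0.0]]
force: [1.1, 0.8, -1.7]
grip_width: 49.1
```

Run:
```python
from h import *
t=camera('top');s=camera('side');crop(s,160,60,330,240,3,'pics/s7.png');crop(t,215,100,375,260,4,'pics/t7.png')
go([559.6,-65.7,74],down(-80.9))
```

```text
t 8.95 pos [560.4 -67.  120.3] F [ 0.2  0.4 -2.3] w 49.0
shift cm [ 4.63 -0.06 -0.14] rot [ 0.001  0.001 -0.002] len 4.63
```

View pics/s7.png

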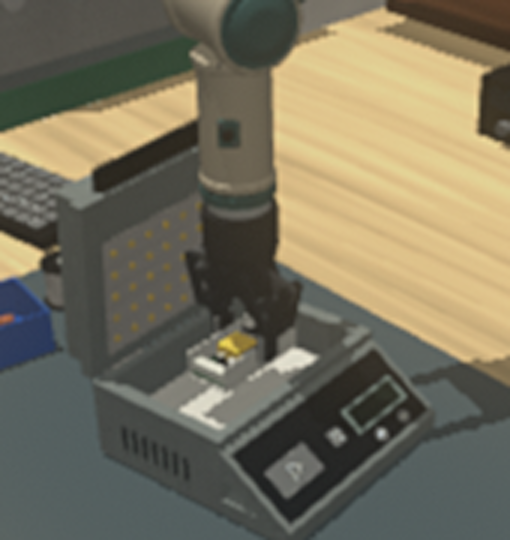

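View pics/t7.png

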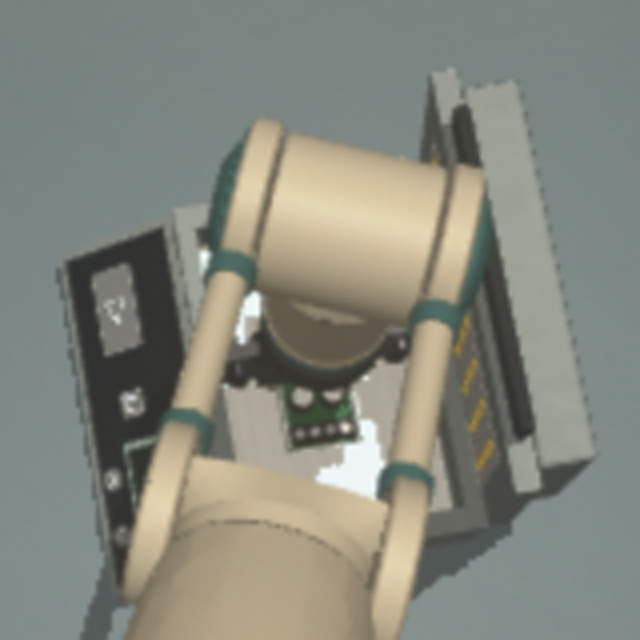

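>>> apply_moves(increments=[[1, 0, -0.1, 0, 0, 0, 4], [2, 0, -0.1, 0, 0, 0, 4], [3, 0, -0.1, 0, 0, 0, 4], [3.8, 0, -0.1, 0, 0, 0, 4], [4.3, 0, -0.1, 0, 0, 0, 4], [4.6, 0, -0.1, 0, 0, 0, 4], [4.7, 0, -0.1, 0, 0, 0, 4], [4.7, 0, -0.1, 0, 0, 0, 4]])

```text
time: 9.95
eef_pos: [560.1, -65.9, 73.1]
tcp_rot: [[0.001, 0.987, 0.159], [-0.0, 0.159, -0.987], [-1.0, 0.001, 0.0]]
force: [0.8, -0.1, -1.8]
grip_width: 49.1
```

Run:
```python
from h import *
t=camera('top');s=camera('side');crop(s,160,60,330,240,3,'pics/s8.png')
go([559.6,-65.7,72],down(-80.9))
```

```text
t 10.05 pos [560.1 -65.9  73.2] F [ 0.3 -0.2 -3.2] w 49.0
shift cm [ 0.12 -0.05 -0.03] rot [ 0.001  0.    -0.002] len 0.14
```

View pics/s8.png

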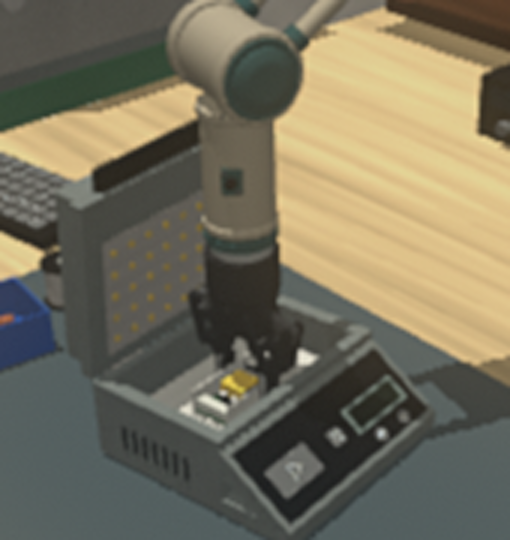

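>>> apply_moves(increments=[[0.05, 0, 0, 0, 0, 0, 4], [0.1, 0, 0, 0, 0, 0, 4], [0.1, 0, 0, 0, 0, 0, 4], [0.15, 0, 0, 0, 0, 0, 4], [0.15, 0, 0, 0, 0, 0, 4], [0.2, 0, 0, 0, 0, 0, 4], [0.2, 0, 0, 0, 0, 0, 4], [0.2, 0, 0, 0, 0, 0, 4]])

```text
time: 11.05
eef_pos: [560.0, -65.9, 72.1]
tcp_rot: [[0.002, 0.987, 0.159], [-0.0, 0.159, -0.987], [-1.0, 0.002, 0.0]]
force: [-2.1, 0.4, 7.6]
grip_width: 48.9
```

The force went from -3 N to +7.6 N, so the module is on the floor. I'm releasing gently and rising.

>>> apply_moves(increments=[[-0.05, 0, 0, 0, 0, 0, 5.1], [-0.05, 0, 0, 0, 0, 0, 5.4], [-0.05, 0, 0, 0, 0, 0, 5.8], [-0.05, 0, 0, 0, 0, 0, 5.9], [-0.05, 0, 0, 0, 0, 0, 5.9], [-1, 0, 0, 0, 0, 0, 5.9], [-3, 0, 0, 0, 0, 0, 5.9], [-5, 0, 0, 0, 0, 0, 5.9]])

```text
time: 12.05
eef_pos: [560.0, -65.9, 122.0]
tcp_rot: [[0.001, 0.987, 0.159], [-0.0, 0.159, -0.987], [-1.0, 0.001, 0.0]]
force: [0.6, -0.1, 0.3]
grip_width: 58.9
```

Run:
```python
from h import *
t=camera('top');s=camera('side');crop(s,160,60,330,240,3,'pics/s9.png')
go([559.6,-65.7,380],down(-80.9))
```

```text
t 12.15 pos [561.7 -66.3 123.7] F [ 0.9 -1.3  0.5] w 58.9
shift cm [-25.63  -0.04  -0.03] rot [ 0.001  0.002 -0.006] len 25.63
```

View pics/s9.png

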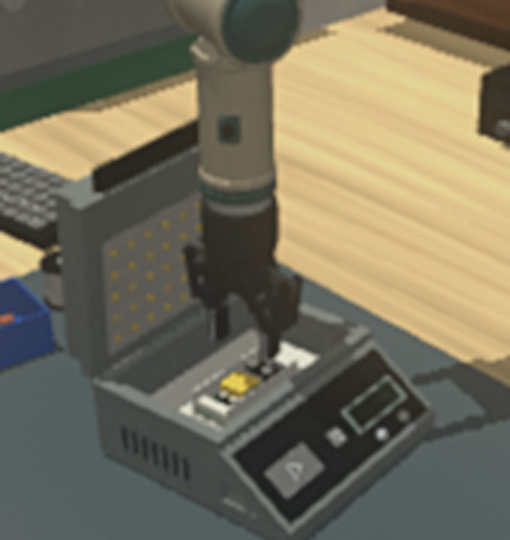

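The module lies flat in the chamber, right way up, with white floor visible on both sides of it. Next is the lid: rise, turn the jaw by 90°, close the fingers and cross over behind the ledge.

>>> apply_moves(increments=[[-3, 0, 0, -0.1, 0, 0, 5.9], [-7, 0, 0, -0.27, 0, 0, 5], [-11, 0, 0, -0.44, 0, 0, 4], [-15, 0, 0, -0.61, 0, 0, 3], [-19, 0, 0, -0.78, 0, 0, 2], [-22.5, 0, 0, -0.95, 0, 0, 1], [-25, 0, 0, -1.12, 0, 0, 0], [-25.5, 0, 0, -1.29, 0, 0, 0]])

```text
time: 13.15
eef_pos: [560.2, -66.0, 377.7]
tcp_rot: [[0.004, 0.115, 0.993], [-0.001, 0.993, -0.115], [-1.0, -0.0, 0.004]]
force: [-0.1, -0.7, -0.4]
grip_width: 0.2
```

```bash
cat >> h.py <<'E'
ex=np.array([0.158,-0.9874,0]);ey=np.array([0.9874,0.158,0]);O=np.array([562,-80.5,0])
def bw(x,y,z): return O+ex*x+ey*y+np.array([0,0,z])
def tobox(p): d=np.asarray(p)-O;return np.array([d@ex,d@ey,d[2]])
E
python3 - <<'E'
from h import *
t=camera('top');s=camera('side');crop(s,160,60,330,240,3,'pics/s10.png');crop(t,215,100,375,260,4,'pics/t10.png')
go(bw(112,0,375),down(9.1))
E
```

```text
t 13.25 pos [559.8 -65.9 376.3] F [ 0.4 -0.8 -0.2] w 0.1
shift cm [  0.14 -12.18   3.49] rot [-0.28   0.002  0.   ] len 12.67
```

View pics/s10.png

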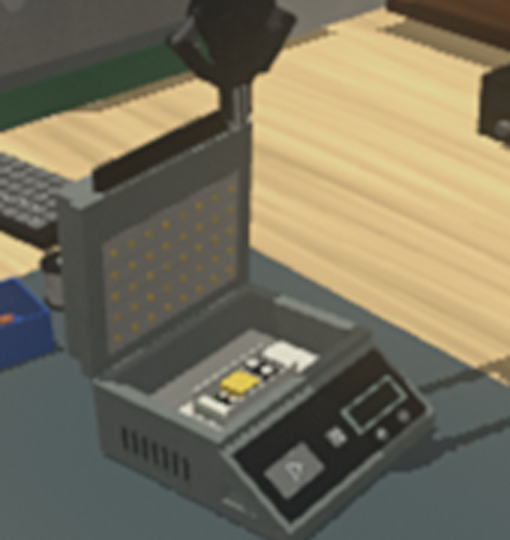

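View pics/t10.png

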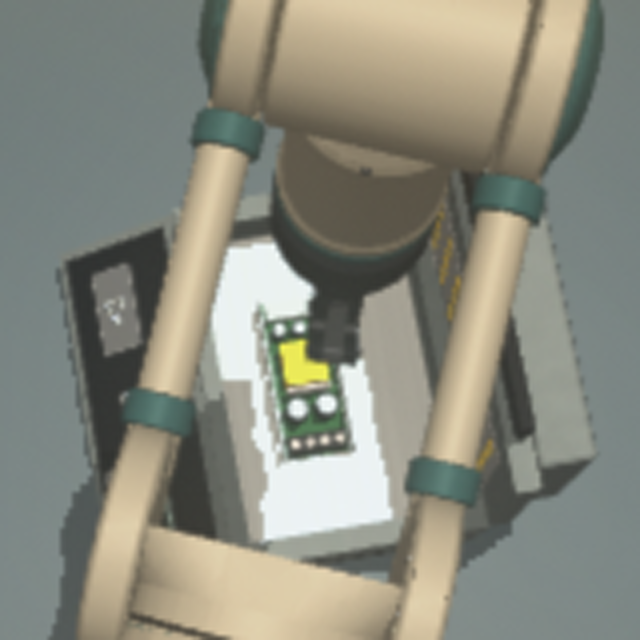

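The module sits flat in the chamber, well clear of the walls. I'm crossing over the ledge and then going down behind it.

>>> apply_moves(increments=[[0, -2.5, 0.7, -0.06, 0, 0, 0], [0, -5.5, 1.6, -0.13, 0, 0, 0], [0, -8.5, 2.4, -0.2, 0, 0, 0], [0.1, -11, 3.1, -0.26, 0, 0, 0], [0.1, -12.2, 3.5, -0.28, 0.002, 0, 0], [0.1, -12.2, 3.5, -0.28, 0.002, 0, 0], [0.1, -12.2, 3.5, -0.28, 0.002, 0, 0], [0.1, -12.2, 3.5, -0.28, 0.002, 0, 0]])

```text
time: 14.25
eef_pos: [579.6, -190.2, 375.2]
tcp_rot: [[-0.001, -0.159, 0.987], [0.0, 0.987, 0.159], [-1.0, 0.0, -0.001]]
force: [0.1, 0.9, -0.0]
grip_width: -0.1
```

Run:
```python
from h import *
t=camera('top');s=camera('side');crop(s,160,30,330,210,3,'pics/s11.png');crop(t,215,80,375,240,4,'pics/t11.png')
go(bw(112,0,330),down(9.1))
# lid top corner of ledge projections for theta
for th in (1.45,1.5,1.55,1.6):
  for h in(6,16):
    q=[bw(85-224*np.cos(th)+h*np.sin(th),y,95+224*np.sin(th)+h*np.cos(th)) for y in(95,-95)]
    print(th,h,[((proj(s,p)-[160,30])*3).round(0) for p in q],[((proj(t,p)-[215,80])*4).round(0) for p in q])
```

```text
t 14.35 pos [ 579.6 -190.4  375.3] F [0.5 0.5 0.4] w 0.1
shift cm [ 4.53 -0.07  0.  ] rot [ 0.001 -0.001  0.   ] len 4.53
1.45 6 [array([107., 262.]), array([242., 198.])] [array([433., 190.]), array([496., 520.])]
1.45 16 [array([ 99., 258.]), array([234., 194.])] [array([451., 187.]), array([514., 517.])]
1.5 6 [array([ 99., 258.]), array([233., 194.])] [array([453., 187.]), array([516., 517.])]
1.5 16 [array([ 91., 255.]), array([226., 191.])] [array([470., 184.]), array([534., 513.])]
1.55 6 [array([ 90., 255.]), array([225., 192.])] [array([472., 184.]), array([537., 513.])]
1.55 16 [array([ 83., 252.]), array([218., 189.])] [array([490., 181.]), array([555., 510.])]
1.6 6 [array([ 82., 252.]), array([217., 189.])] [array([492., 181.]), array([557., 510.])]
1.6 16 [array([ 75., 250.]), array([210., 187.])] [array([509., 178.]), array([575., 507.])]
```

View pics/s11.png

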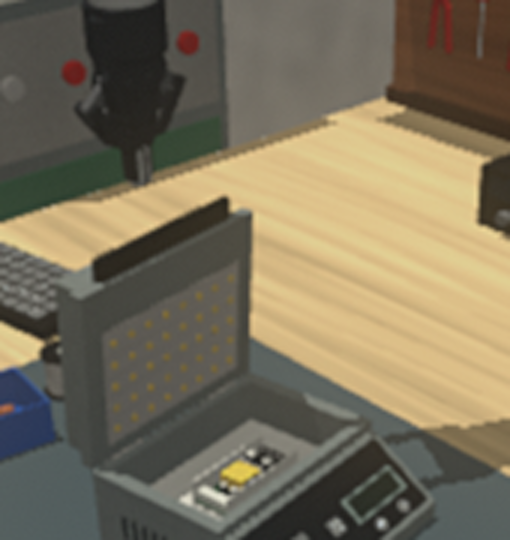

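View pics/t11.png

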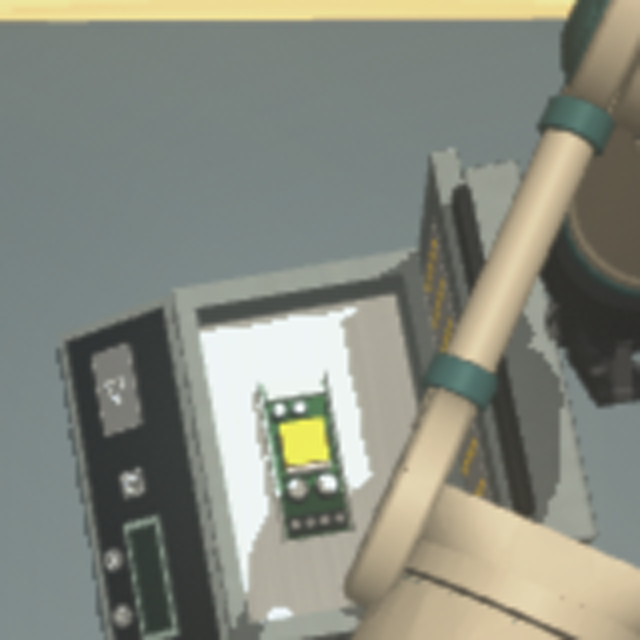

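The ledge's projections match a lid angle of about 1.50 rad. I'm descending behind it and then advancing to near contact.

>>> apply_moves(increments=[[1.5, 0, 0, 0, 0, 0, 0], [3, 0, 0, 0, 0, 0, 0], [4.2, 0, 0, 0, 0, 0, 0], [4.5, 0, 0, 0, 0, 0, 0], [4.5, 0.5, 0, 0, 0, 0, 0], [4.5, 1, 0, 0, 0, 0, 0], [4.5, 1.1, 0, 0, 0, 0, 0], [4.5, 1.1, 0, 0, 0, 0, 0]])

```text
time: 15.35
eef_pos: [578.0, -180.2, 330.4]
tcp_rot: [[-0.0, -0.159, 0.987], [-0.001, 0.987, 0.159], [-1.0, -0.001, -0.0]]
force: [0.0, -0.5, -0.2]
grip_width: -0.1
```

Run:
```python
from h import *
s=observe();print(s['eef_pos'],tobox(s['eef_pos']),s['force'])
x0,_,z0=tobox(s['eef_pos'])
for th in np.arange(1.5,-0.01,-0.1):
  c=max(212,202+22*np.cos(th))
  X=85-c*np.cos(th)+16*np.sin(th)+11;Z=95+c*np.sin(th)+16*np.cos(th)+22
  print(round(th,2),'c',round(c,1),'box',round(X),round(Z),'down cm',((z0-Z)/10).round(2),'fwd(+y tool)',((x0-X)/10).round(2))
```

```text
[ 577.9626154  -180.22572697  330.41248117] [1.00991276e+02 4.82158959e-03 3.30412481e+02] [ 0.00606124 -0.4601869  -0.21080723]
1.5 c 212 box 97 330 down cm 0.08 fwd(+y tool) 0.4
1.4 c 212 box 76 329 down cm 0.18 fwd(+y tool) 2.53
1.3 c 212 box 55 326 down cm 0.49 fwd(+y tool) 4.63
1.2 c 212 box 34 320 down cm 1.0 fwd(+y tool) 6.69
1.1 c 212 box 14 313 down cm 1.72 fwd(+y tool) 8.69
1.0 c 213.9 box -6 306 down cm 2.48 fwd(+y tool) 10.71
0.9 c 215.7 box -26 296 down cm 3.45 fwd(+y tool) 12.65
0.8 c 217.3 box -44 284 down cm 4.64 fwd(+y tool) 14.49
0.7 c 218.8 box -61 270 down cm 6.02 fwd(+y tool) 16.21
0.6 c 220.2 box -77 255 down cm 7.59 fwd(+y tool) 17.77
0.5 c 221.3 box -91 237 down cm 9.33 fwd(+y tool) 19.15
0.4 c 222.3 box -102 218 down cm 11.21 fwd(+y tool) 20.35
0.3 c 223.0 box -112 198 down cm 13.22 fwd(+y tool) 21.33
0.2 c 223.6 box -120 177 down cm 15.33 fwd(+y tool) 22.09
0.1 c 223.9 box -125 155 down cm 17.51 fwd(+y tool) 22.62
-0.0 c 224.0 box -128 133 down cm 19.74 fwd(+y tool) 22.9
```

>>> apply_moves(increments=[[0.1, 0.6, 0, 0, 0, 0, 0], [0.1, 1.4, 0, 0, 0, 0, 0], [0.2, 2.5, 0, 0, 0, 0, 0], [0.3, 3.6, 0, 0, 0, 0, 0], [0.5, 4.6, 0, 0, 0, 0, 0], [0.8, 5.7, 0, 0, 0, 0, 0], [1, 6.7, 0, 0, 0, 0, 0], [1, 6.7, 0, 0, 0, 0, 0]])

```text
time: 16.35
eef_pos: [567.0, -112.2, 319.4]
tcp_rot: [[-0.002, -0.16, 0.987], [0.003, 0.987, 0.16], [-1.0, 0.003, -0.001]]
force: [1.0, 0.3, 0.1]
grip_width: -0.2
```

Run:
```python
from h import *
t=camera('top');s=camera('side');crop(s,160,30,330,210,3,'pics/s12.png')
o=observe();print(o['eef_pos'],tobox(o['eef_pos']),o['force'])
```

```text
[ 567.25909451 -112.90430843  319.46724441] [3.28269511e+01 7.29491888e-02 3.19467244e+02] [-0.19557812 -0.08919763  0.11107746]
```

View pics/s12.png

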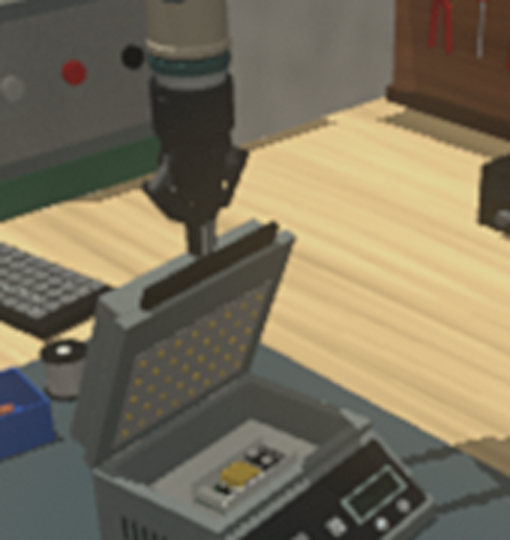

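The lid follows the finger and stands at about 1.2 rad. I'm continuing along the arc.

>>> apply_moves(increments=[[0.3, 1, 0, 0, 0, 0, 0], [0.7, 2, 0, 0, 0, 0, 0], [1.5, 4, 0, 0, 0, 0, 0], [2.5, 6, 0, 0, 0, 0, 0], [3.6, 7.8, 0, 0, 0, 0, 0], [5, 9.5, 0, 0, 0, 0, 0], [6.6, 11.1, 0, 0, 0, 0, 0], [6.6, 11.1, 0, 0, 0, 0, 0]])

```text
time: 17.45
eef_pos: [547.9, -2.1, 252.1]
tcp_rot: [[-0.005, -0.16, 0.987], [0.003, 0.987, 0.16], [-1.0, 0.004, -0.005]]
force: [-0.6, -0.9, 0.3]
grip_width: 0.1
```

Run:
```python
from h import *
t=camera('top');s=camera('side');crop(s,160,30,330,210,3,'pics/s13.png')
o=observe();print(o['eef_pos'],tobox(o['eef_pos']),o['force'])
```

```text
[549.43924913  -3.7228928  253.80401731] [-77.79431429  -0.27170247 253.80401731] [-0.17520436  0.72762414 -0.63084933]
```

View pics/s13.png

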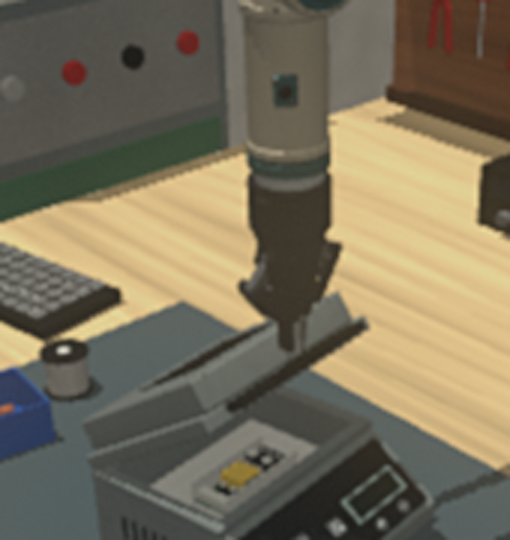

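>>> apply_moves(increments=[[0.8, 0.8, 0, 0, 0, 0, 0], [1.7, 1.5, 0, 0, 0, 0, 0], [3.6, 2.7, 0, 0, 0, 0, 0], [5.6, 3.7, 0, 0, 0, 0, 0], [7.6, 4.5, 0, 0, 0, 0, 0], [9, 4.9, 0, 0, 0, 0, 0], [10, 5.1, 0, 0, 0, 0, 0], [10, 5.1, 0, 0, 0, 0, 0]])

```text
time: 18.55
eef_pos: [540.9, 45.9, 153.2]
tcp_rot: [[-0.003, -0.158, 0.987], [0.0, 0.987, 0.158], [-1.0, 0.001, -0.003]]
force: [0.1, -0.7, 0.6]
grip_width: 0.2
```

Run:
```python
from h import *
t=camera('top');s=camera('side');crop(s,160,30,330,240,3,'pics/s14.png')
o=observe();print(o['eef_pos'],tobox(o['eef_pos']),o['force'])
```

```text
[541.79980455  45.64624228 154.25182982] [-1.27748431e+02 -1.45667042e-02  1.54251830e+02] [0.35349156 0.97261344 0.92164343]
```

View pics/s14.png

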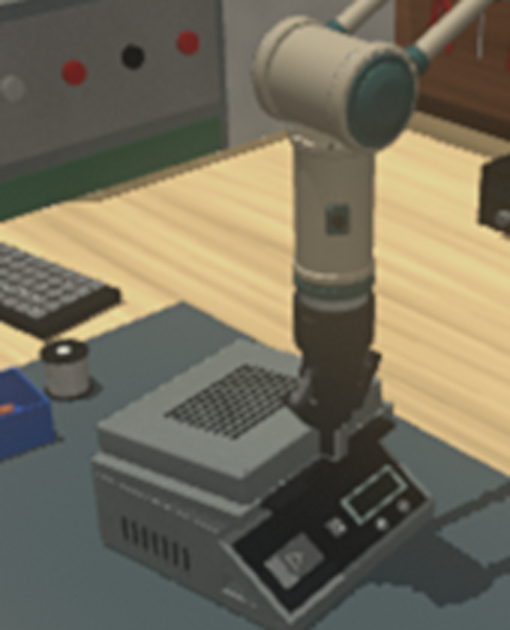

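>>> apply_moves(increments=[[0.4, 0, 0, 0, 0, 0, 0], [0.8, 0.1, 0, 0, 0, 0, 0], [1.2, 0.1, 0, 0, 0, 0, 0], [1.5, 0.1, 0, 0, 0, 0, 0], [1.7, 0.1, 0, 0, 0, 0, 0], [1.9, 0.1, 0, 0, 0, 0, 0], [1.9, 0.1, 0, 0, 0, 0, 0], [1.9, 0.1, 0, 0, 0, 0, 0]])

```text
time: 19.65
eef_pos: [541.2, 46.6, 134.9]
tcp_rot: [[-0.001, -0.158, 0.987], [-0.0, 0.987, 0.158], [-1.0, -0.0, -0.001]]
force: [-0.2, 0.3, -0.6]
grip_width: -0.0
```

>>> apply_moves(increments=[[0.1, 0, 0, 0, 0, 0, 0], [0.1, 0, 0, 0, 0, 0, 0], [0.15, 0, 0, 0, 0, 0, 0], [0.15, 0, 0, 0, 0, 0, 0], [0.2, 0, 0, 0, 0, 0, 0], [0.2, 0, 0, 0, 0, 0, 0], [0.2, 0, 0, 0, 0, 0, 0], [0.2, 0, 0, 0, 0, 0, 0]])

```text
time: 20.65
eef_pos: [541.2, 46.8, 133.0]
tcp_rot: [[-0.001, -0.158, 0.987], [-0.0, 0.987, 0.158], [-1.0, 0.0, -0.001]]
force: [-0.2, 0.1, 1.8]
grip_width: 0.1
```

>>> apply_moves(increments=[[0.05, 0, 0, 0, 0, 0, 0], [0.05, 0, 0, 0, 0, 0, 0], [0.1, 0, 0, 0, 0, 0, 0], [0.1, 0, 0, 0, 0, 0, 0], [0.1, 0, 0, 0, 0, 0, 0], [0.1, 0, 0, 0, 0, 0, 0], [0.1, 0, 0, 0, 0, 0, 0], [0.1, 0, 0, 0, 0, 0, 0]])

```text
time: 21.65
eef_pos: [541.3, 46.7, 133.0]
tcp_rot: [[-0.0, -0.158, 0.987], [-0.0, 0.987, 0.158], [-1.0, -0.0, -0.0]]
force: [-2.9, -0.4, 8.3]
grip_width: 0.1
```

>>> apply_moves(increments=[[0.05, 0, 0, 0, 0, 0, 0], [0.1, 0, 0, 0, 0, 0, 0], [0.1, 0, 0, 0, 0, 0, 0], [0.1, 0, 0, 0, 0, 0, 0], [0.1, 0, 0, 0, 0, 0, 0], [0.1, 0, 0, 0, 0, 0, 0], [0, 0, 0, 0, 0, 0, 0], [-1.5, 0.5, 0, 0, 0, 0, 0]])

```text
time: 22.65
eef_pos: [539.7, 51.6, 146.5]
tcp_rot: [[-0.003, -0.158, 0.987], [-0.0, 0.987, 0.158], [-1.0, 0.0, -0.003]]
force: [0.5, -0.2, -0.1]
grip_width: 0.1
```

Run:
```python
from h import *
t=camera('top');s=camera('side');crop(s,160,60,330,240,4,'pics/s15.png')
o=observe();print(o['time'],o['eef_pos'],tobox(o['eef_pos']),o['force'],o['qpos'])
```

```text
22.75 [541.65395231  52.11878887 148.64425154] [-134.16246767    0.86408115  148.64425154] [ 0.41749355 -0.34503435 -0.908047  ] [-3.20214709e-02  3.08933276e-01  1.73469482e+00  1.10540707e-04
  1.09545103e+00 -1.91468406e-01]
```

View pics/s15.png

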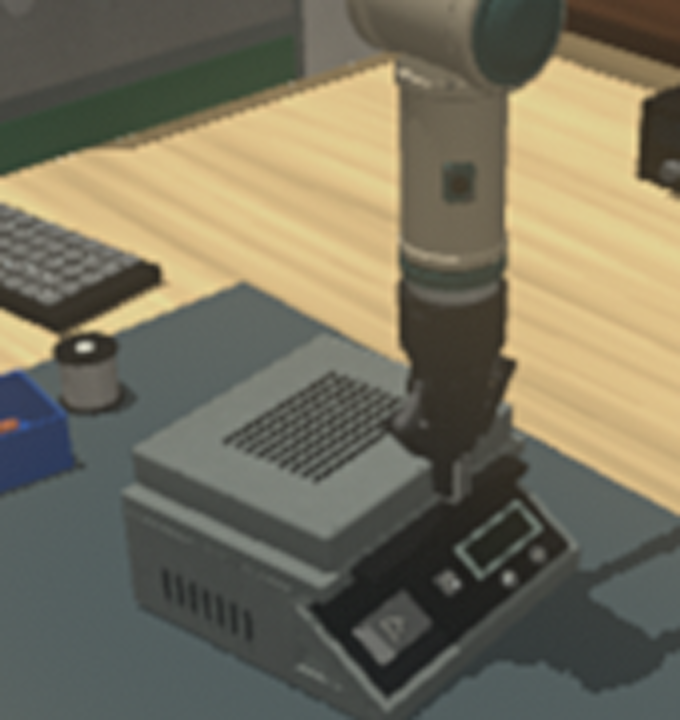

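The lid's top face looks level and shut, and it stopped at TCP z = 133.0, as predicted from its geometry. Next I tilt the tool for the START key, moving clear to the front.

```bash
cat >> h.py <<'E'
nb=-ex*np.sin(np.radians(35))+np.array([0,0,np.cos(np.radians(35))])
Rk=np.stack([-nb,np.cross(ey,-nb),ey],1)
K=bw(-135,72,53)
E
python3 - <<'E'
from h import *
print('K',K,nb,np.linalg.det(Rk))
go(bw(-200,72,190),Rk)
t=camera('top');s=camera('side')
# key check vs image: mask of grey key in side? print projections
print(proj(s,K),proj(t,K)); crop(s,240,180,320,240,10,'pics/s16.png');crop(t,225,155,265,185,16,'pics/t16.png')
E
```

```text
K [611.7628  64.175   53.    ] [-0.09062508  0.56634937  0.81915204] 0.9998973507806952
t 22.75 pos [541.7  52.1 148.6] F [ 0.4 -0.3 -0.9] w 0.2
shift cm [-4.12  6.58  7.13] rot [-0.     0.003 -0.61 ] len 10.54
[258.12829267 215.7499207 ] [243.61515663 176.70298057]
```

View pics/s16.png

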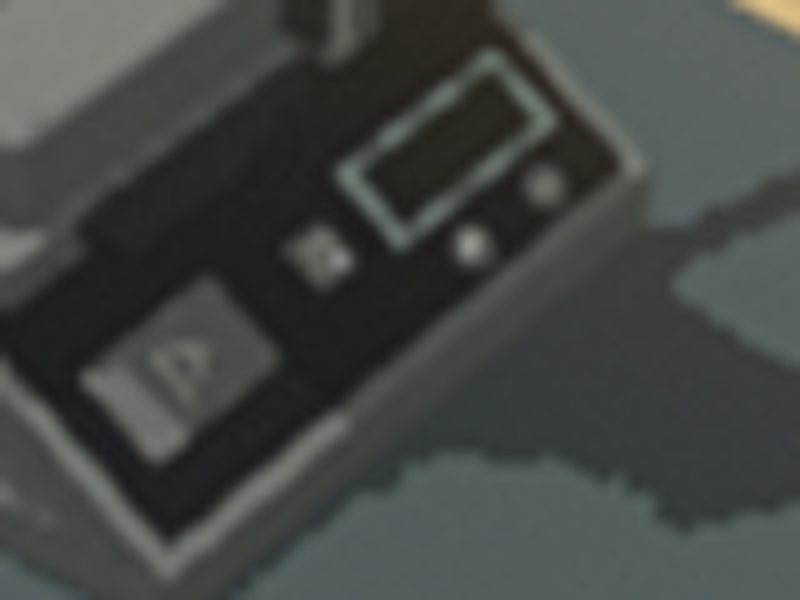

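View pics/t16.png

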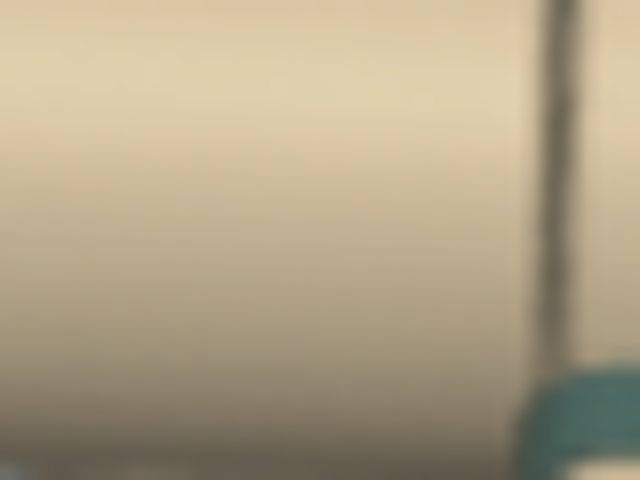

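The START key's centre in the side view is at px (257.8, 216.4), and the projection gives (258.1, 215.7), which agrees to about 1-2 mm. I'm moving to the tilted hover.

>>> apply_moves(increments=[[-1.5, 1.5, 0, 0, 0, 0, 0], [-2.8, 3, 1.2, 0, 0, -0.1, 0], [-4.1, 4.5, 2.8, 0, 0.001, -0.23, 0], [-4.1, 5.8, 4.4, 0, 0.002, -0.36, 0], [-4.1, 6.6, 5.8, 0, 0.003, -0.48, 0], [-4.1, 6.6, 7.1, 0, 0.003, -0.58, 0], [-4.1, 6.6, 7.1, 0, 0.003, -0.61, 0], [-4.1, 6.6, 7.1, 0, 0.003, -0.61, 0]])

```text
time: 23.85
eef_pos: [599.4, 128.6, 187.7]
tcp_rot: [[0.086, -0.132, 0.987], [-0.566, 0.809, 0.158], [-0.82, -0.572, -0.005]]
force: [-0.0, 0.3, 0.9]
grip_width: -0.2
```

Run:
```python
from h import *
t=camera('top');s=camera('side');crop(s,180,40,360,240,3,'pics/s17.png');crop(t,175,100,345,255,4,'pics/t17.png')
go(K+nb*(22+30),Rk);o=observe();print(o['tcp_rot'].round(3).tolist(),Rk.round(3).tolist(),o['qpos'].round(2))
```

```text
t 23.95 pos [599.7 127.6 188.5] F [ 1.1 -0.2  0.4] w -0.6
shift cm [9.6  2.47 0.22] rot [ 0.001 -0.004 -0.002] len 9.92
[[0.087, -0.13, 0.988], [-0.566, 0.81, 0.156], [-0.82, -0.572, -0.003]] [[0.091, -0.129, 0.987], [-0.566, 0.809, 0.158], [-0.819, -0.574, 0.0]] [ 0.41  0.48  1.51 -0.6   1.37  0.44]
```

View pics/s17.png

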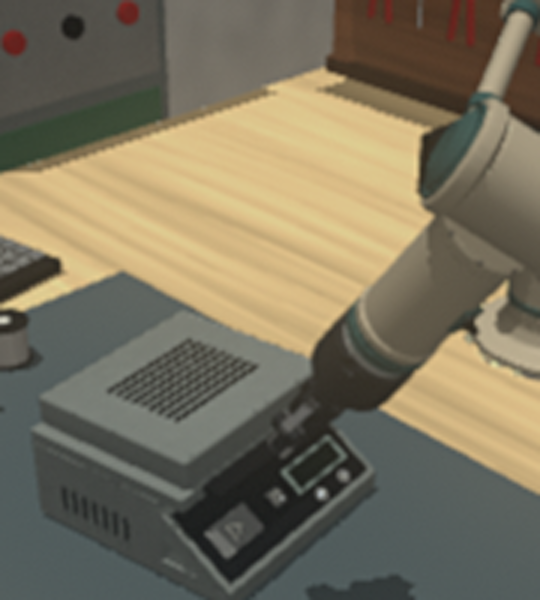

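View pics/t17.png

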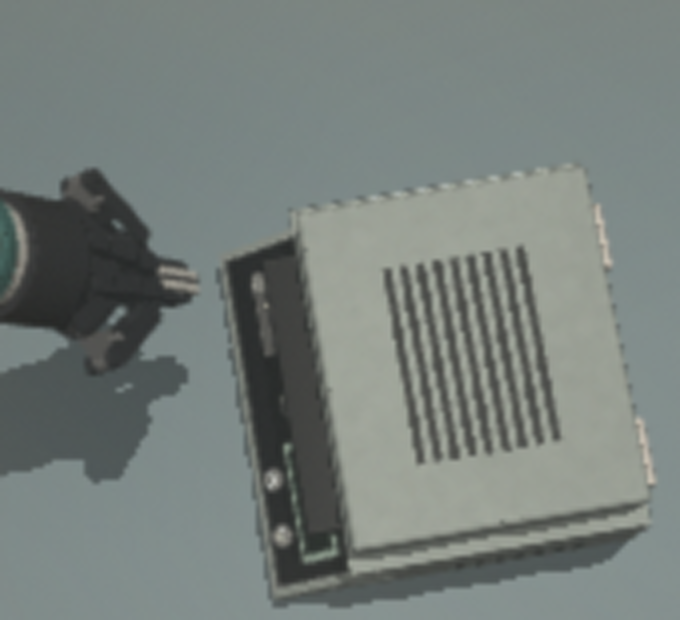

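The tool is tilted along the key's normal, with the fingertips at about (190,282) in the top crop, clear of the ledge. The lid is flat. I'm moving to a 30 mm hover.

>>> apply_moves(increments=[[1, 1, 0.1, 0, 0, 0, 0], [2.5, 2, 0.2, 0, -0.002, -0.001, 0], [4.2, 2.5, 0.2, 0, -0.004, -0.002, 0], [6, 2.5, 0.2, 0, -0.004, -0.002, 0], [7.8, 2.5, 0.2, 0, -0.004, -0.002, 0], [9, 2.5, 0.2, 0, -0.004, -0.002, 0], [9.6, 2.5, 0.2, 0, -0.004, -0.002, 0], [9.6, 2.5, 0.2, 0, -0.004, -0.002, 0]])

```text
time: 24.95
eef_pos: [607.2, 94.0, 94.8]
tcp_rot: [[0.091, -0.131, 0.987], [-0.567, 0.808, 0.159], [-0.819, -0.574, -0.001]]
force: [0.5, 0.7, 0.3]
grip_width: 0.1
```

Run:
```python
from h import *
t=camera('top');s=camera('side');crop(s,200,120,320,240,5,'pics/s18.png');crop(t,205,130,285,190,8,'pics/t18.png')
go(K+nb*(22),Rk);o=observe();print(o['qpos'].round(2))
```

```text
t 25.05 pos [607.6  94.5  95.4] F [ 0.6  0.  -0.2] w 0.1
shift cm [ 3.03 -0.08 -0.07] rot [0.001 0.002 0.001] len 3.03
[ 0.36  0.56  1.64 -0.66  1.17  0.53]
```

View pics/s18.png

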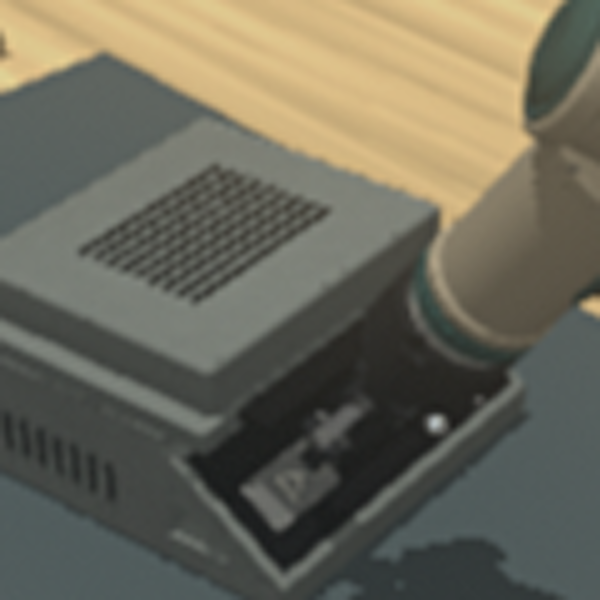

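View pics/t18.png

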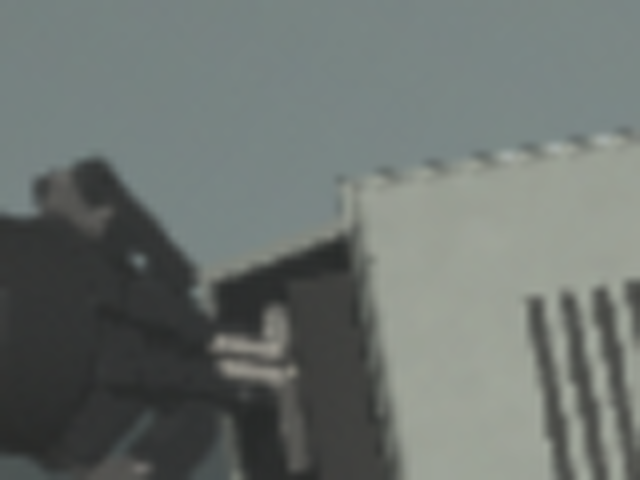

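>>> apply_moves(increments=[[0.5, 0, 0, 0, 0, 0, 0], [1, -0.1, -0.1, 0, 0.002, 0, 0], [1.5, -0.1, -0.1, 0, 0.002, 0, 0], [2, -0.1, -0.1, 0, 0.002, 0, 0], [2.4, -0.1, -0.1, 0, 0.002, 0, 0], [2.6, -0.1, -0.1, 0, 0.002, 0, 0], [2.6, -0.1, -0.1, 0, 0.002, 0, 0], [2.6, -0.1, -0.1, 0, 0.002, 0, 0]])

```text
time: 26.05
eef_pos: [608.9, 78.6, 74.3]
tcp_rot: [[0.09, -0.131, 0.987], [-0.567, 0.808, 0.159], [-0.819, -0.574, -0.002]]
force: [0.8, -0.8, 0.2]
grip_width: -0.1
```

Run:
```python
from h import *
s=camera('side');crop(s,220,160,320,240,7,'pics/s19.png')
go(K+nb*(22),Rk);o=observe();print(o['force']@nb)
```

```text
t 26.1 pos [608.9  78.6  74.3] F [-0.3  0.8  0.4] w -0.1
shift cm [0.39 0.02 0.06] rot [ 0.002 -0.001  0.001] len 0.4
0.824443964793791
```

View pics/s19.png

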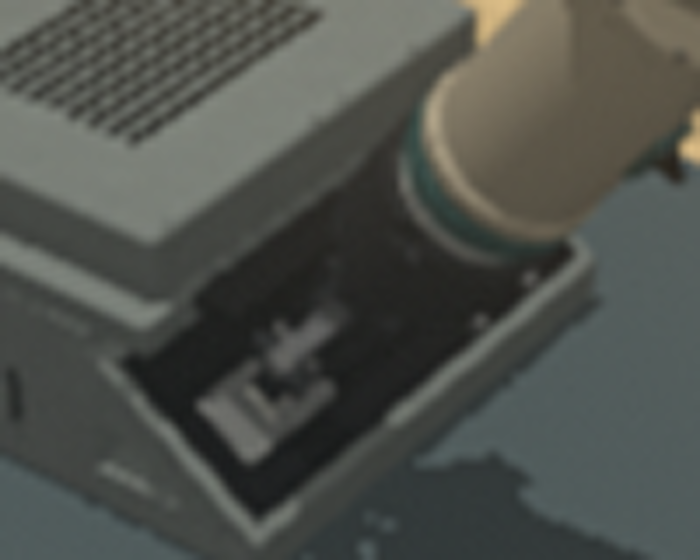

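The fingertips are over the key, with about 4 mm to go. I'm feeling for light contact below the 6 N switching force.

>>> apply_moves(increments=[[0.1, 0, 0.05, 0, 0, 0, 0], [0.15, 0, 0.05, 0, 0, 0, 0], [0.2, 0, 0.05, 0, 0, 0, 0], [0.25, 0, 0.05, 0, 0, 0, 0], [0.3, 0, 0.05, 0, 0, 0, 0], [0.3, 0, 0.05, 0, 0, 0, 0], [0.3, 0, 0.05, 0, 0, 0, 0], [0.3, 0, 0.05, 0, 0, 0, 0]])

```text
time: 27.1
eef_pos: [609.5, 77.1, 71.9]
tcp_rot: [[0.09, -0.131, 0.987], [-0.567, 0.808, 0.159], [-0.819, -0.574, -0.002]]
force: [-1.4, 2.6, 2.0]
grip_width: -0.4
```

Run:
```python
from h import *
go(K+nb*(22),Rk);o=observe();print(o['force']@nb)
```

```text
t 27.1 pos [609.5  77.1  71.9] F [-1.4  2.6  2. ] w -0.4
shift cm [0.1  0.01 0.02] rot [ 0.002 -0.001  0.001] len 0.1
3.2157253788827562
```

I feel contact at about 3 N. Now I press to an estimated 12 N and hold, with the reading at the end of the hold.

>>> apply_moves(increments=[[0, 0, 0, 0, 0, 0, 0], [0, 0, 0, 0, 0, 0, 0], [0.07, 0, 0, 0, 0, 0, 0], [0.14, 0, 0, 0, 0, 0, 0], [0.2, 0, 0, 0, 0, 0, 0], [0.2, 0, 0, 0, 0, 0, 0], [0.2, 0, 0, 0, 0, 0, 0], [0.2, 0, 0, 0, 0, 0, 0]])

```text
time: 28.1
eef_pos: [609.7, 76.4, 70.9]
tcp_rot: [[0.09, -0.13, 0.987], [-0.567, 0.808, 0.158], [-0.819, -0.574, -0.001]]
force: [-3.9, 5.1, 8.2]
grip_width: 0.0
```

Run:
```python
from h import *
go(K+nb*(22),Rk);o=observe();print(o['force']@nb)
```

```text
t 28.1 pos [609.7  76.4  70.9] F [-3.9  5.1  8.2] w 0.0
shift cm [-0.02  0.01  0.01] rot [ 0.001 -0.001  0.001] len 0.03
9.970287481365599
```

I measure a steady 10 N, so the key has bottomed. A brief further hold, then a straight release.

>>> apply_moves(increments=[[0.02, 0, 0, 0, 0, 0, 0], [0.02, 0, 0, 0, 0, 0, 0], [-0.6, 0, 0, 0, 0, 0, 0], [-1.5, 0, 0, 0, 0, 0, 0], [-3, 0, 0, 0, 0, 0, 0], [-5, 0, 0, 0, 0, 0, 0], [-7.5, 0, 0, 0, 0, 0, 0], [-10, 0, 0, 0, 0, 0, 0]])

```text
time: 29.1
eef_pos: [600.7, 133.3, 153.0]
tcp_rot: [[0.09, -0.131, 0.987], [-0.567, 0.808, 0.159], [-0.819, -0.574, -0.002]]
force: [-0.2, 0.8, -0.3]
grip_width: -0.5
```

>>> apply_moves(increments=[[-2, 0, 0, 0, 0, 0, 0], [-4, 0, 0, 0, 0, 0, 0], [-5, 0, 0, 0, 0, 0, 0], [-6, 0, 0, 0, 0, 0, 0], [-6, 0, 0, 0, 0, 0, 0], [-6, 0, 0, 0, 0, 0, 0], [-6, 0, 0, 0, 0, 0, 0], [-6, 0, 0, 0, 0, 0, 0]])

```text
time: 30.1
eef_pos: [595.3, 166.3, 200.7]
tcp_rot: [[0.089, -0.131, 0.987], [-0.568, 0.808, 0.158], [-0.818, -0.575, -0.003]]
force: [-0.7, 0.1, 0.2]
grip_width: -0.2
```

Run:
```python
from h import *
t=camera('top');s=camera('side');crop(s,170,90,320,240,4,'pics/s20.png');cv2.imwrite('pics/t20.png',t['frame'][:,:,::-1])
o=observe();print(o['time'],o['eef_pos'],o['force'])
# lid shut: expected housing top front corners z=145, ledge tip
for n,p in dict(topL=(-115,125,145),topR=(-115,-125,145),ledgeL=(-139,95,111),ledgeR=(-139,-95,111)).items():
  w=bw(*p);print(n,((proj(s,w)-[170,90])*4).round(0),proj(t,w).round(1))
```

```text
30.2 [595.35762046 166.38840526 200.83648895] [-0.03818681  0.14745535 -0.27663717]
topL [279. 424.] [246.3 148.5]
topR [490. 276.] [261.2 242.6]
ledgeL [335. 456.] [239.7 164. ]
ledgeR [492. 339.] [250.5 233.7]
```

View pics/s20.png

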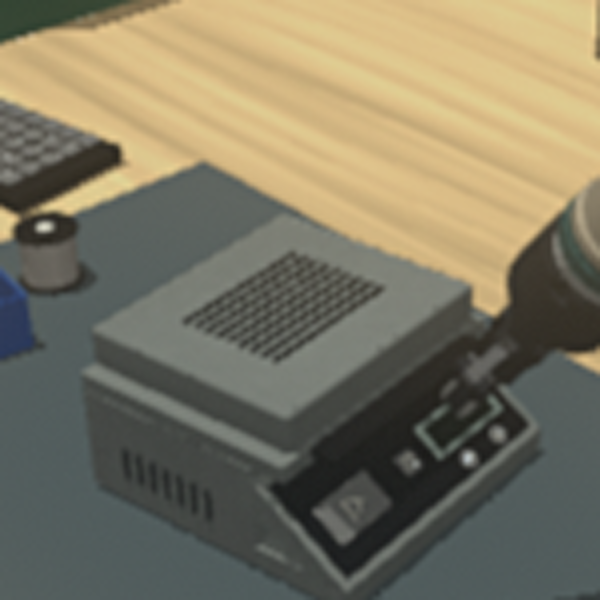

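View pics/t20.png

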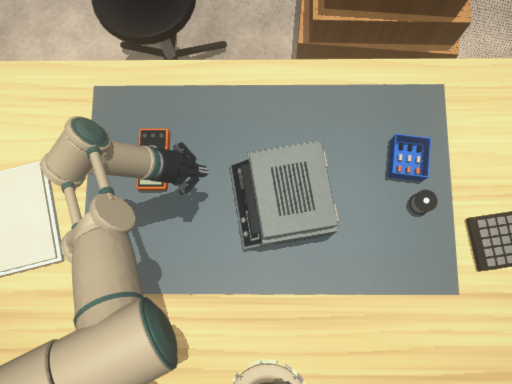

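```bash
python3 -c "
from plant import robot
print(robot.close_job())"
```

```text
the job is handed in; nothing more can be done
None
```

I handed the job in at 30.2 s: the module is in the box, the lid is shut, and START has been pressed and released. `close_job` reports no verdict, so these are my own checks.

- **Module:** I gripped the larger module across its 50 mm width and set it down on the chamber floor. The force rose to about 8 N on contact before I released it. Pictures taken before closing the lid showed it flat, right way up and clear of the walls.
- **Lid:** I drew the lid over by its ledge and pressed it down. It stopped at tool height 133.0 mm, which is where the shut position was predicted. Force rose to about 8 N there without further movement, and I pushed about 1 mm more before letting go. The last pictures show it flat on the rim. My predicted positions for the lid's top corners were 9 to 20 pixels off in the 4x enlarged view. I put that down to not knowing the lamp housing's width.
- **START key:** I pressed it square on with closed fingertips, reading about 3 N at first touch and 10 N at the bottom. I held it for roughly 0.5 to 0.75 s and backed off along the key's normal. The switch itself can't be seen, so the press is judged by force alone. No other key was approached.
- **Bystanders:** the meter, solder reel and parts bin were at the same places in the last top view, though the arm partly covered the meter. The tool was touching nothing when I handed in.

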